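# Bring the matching colourant jar to the front of the carousel

## Task

One of the three oval moulds has been set out on the wooden rolling tray. Turn the carousel until the jar whose lid has that mould's colour faces front, lined up with the white pointer on the carousel's foot, and hold the turntable still there: finish while still gripping the turntable or one of its jars firmly, without letting go. Leave the moulds, the mortar and the dropper bottle where they are.

Things in the scene. Friction and masses are not known exactly. Their poses are not given: they have to be found in the camera images.
- carousel_base: fixed foot of the carousel: dark disc 180 mm across, 12 mm high, with a white pointer tab 22 mm wide, 10 mm high along its -x axis, ending 157 mm from the centre (the last 39 mm show beyond the turntable) and aimed roughly at the robot. Origin: on the turning axis at the ledge's surface; z up.
- turntable: pale wooden disc, 236 mm across, top 26 mm above the ledge; turns both ways, without stops in a turn either way, about carousel_base's z axis; slight friction (0.05 N m), stays where left. Origin on the axis at the ledge's surface. Lids lie 80 mm from the axis, at 180 (red), 300 (yellow), 60 degrees (blue) counter-clockwise from its +x. Steel hub: 28 mm across, 46 mm high.
- front (a point): the point, fixed on carousel_base, straight above the pointer's line, 80 mm from the turning axis and 97.5 mm above the ledge: the centre of a jar's lid is here when that jar faces front.
- tray: wooden rolling tray fixed on the ledge, 200 x 150 mm, rim 22 mm high, floor 8 mm high, 8 mm walls; holds the one mould that was set out. Origin: centre of its underside; x along the long side.
- box: mint-green flip-top storage box, fixed, 210 x 170 mm, walls 65 mm high, its lid standing open on the side away from the carousel to 210 mm; holds the two other moulds and a steel scoop. Origin: centre of its underside.
- mortar: white ceramic mortar, 110 mm across and 75 mm high, its pestle leaning out to 106 mm high; loose bystander. Origin: centre of its underside.
- dropper: amber glass dropper bottle, 34 mm across, 90 mm high; loose bystander. Origin: centre of its underside.
- lid_red (a point): centre of the red lid of the jar with red contents, 97.5 mm above the ledge. Lid: round, 38 mm across, 25 mm high, top 110 mm above the ledge, over a 34 mm neck and a glass body 48 mm across whose top is 78 mm above the ledge. The jar is screwed fast to the turntable and moves only with it. The three jars are alike but for colour, 139 mm apart.
- mould_red: red oval mould, a shallow dish 68 x 44 x 18 mm, long side along x, loose. Origin: centre of its underside. It lies on the wooden tray or in the box.
- lid_yellow (a point): centre of the yellow lid of the jar with yellow contents, 97.5 mm above the ledge. Lid: round, 38 mm across, 25 mm high, top 110 mm above the ledge, over a 34 mm neck and a glass body 48 mm across whose top is 78 mm above the ledge. The jar is screwed fast to the turntable and moves only with it. The three jars are alike but for colour, 139 mm apart.
- mould_yellow: yellow oval mould, a shallow dish 68 x 44 x 18 mm, long side along x, loose. Origin: centre of its underside. It lies on the wooden tray or in the box.
- lid_blue (a point): centre of the blue lid of the jar with blue contents, 97.5 mm above the ledge. Lid: round, 38 mm across, 25 mm high, top 110 mm above the ledge, over a 34 mm neck and a glass body 48 mm across whose top is 78 mm above the ledge. The jar is screwed fast to the turntable and moves only with it. The three jars are alike but for colour, 139 mm apart.
- mould_blue: blue oval mould, a shallow dish 68 x 44 x 18 mm, long side along x, loose. Origin: centre of its underside. It lies on the wooden tray or in the box.

How it is judged:
At the end, for the whole second after the job is handed in: The lid of the colour of the mould on the tray is within 11 mm (about 8 degrees of turn) of the front point, the turntable is at rest (under 0.15 rad/s), and the fingers press on the turntable or its jars with more than 3 N (((horizontal distance between mould_red and tray below 0.09 m and horizontal distance between lid_red and front below 0.011 m) or (horizontal distance between mould_yellow and tray below 0.09 m and horizontal distance between lid_yellow and front below 0.011 m) or (horizontal distance between mould_blue and tray below 0.09 m and horizontal distance between lid_blue and front below 0.011 m)) and contact force between the fingers and turntable above 3 N and angular speed of turntable below 0.15 rad/s); the arm keeps its last pose, push and grip.
It fails at once if a mould was moved by more than 20 mm (distance of any of mould_red, mould_yellow, mould_blue from where it was at the start of the episode above 0.02 m).
It fails at once if the mortar or the dropper bottle was moved by more than 20 mm (distance of any of mortar, dropper from where it was at the start of the episode above 0.02 m).
It also fails if it takes over 38 s, if anything falls off the work surface, if the arm or the gripper's body presses on something with over 40 N, if the wrist force passes 120 N, or if a joint passes its speed limit or range.

## Robot

A 6-joint arm with a two-finger parallel gripper is mounted at the origin on the work surface. World frame = base frame: x ahead of the robot, y to its left, z up, the work surface at z = 0. Lengths are in m, angles in rad, forces in N, time in s.
With the tool pointing down it reaches from about 0.35 to 0.85 m from the base axis. Payload 8.1 kg.
Tool frame: the origin (TCP) lies at the centre of the arm's flange, where the gripper is bolted on; the fingertips stand 186 mm ahead of it and the grasp point (between the pads) lies 167 mm ahead of it; z points along the fingers, y is the line along which they close (so a half turn about z gives the same grasp; the last joint's range is limited). The gripper opens to 93 mm and grips with 3 to 60 N. Pads are 15 mm wide; open, the fingers measure 128 mm over their backs; the gripper's body (75 mm by 188 mm) begins 65 mm behind the grasp point.
Start: joints at [-1.346, 0.13, 1.488, -0, 1.523, -0.085], TCP at [0.183, -0.571, 0.405] pointing down, gripper open.
Joint ranges: [-2.96, 2.96], [-0.89, 2.26], [0.02, 2.5], [-1.34, 4.48], [0, 2.73], [-2.66, 2.66]. Speed limits (rad/s): [2.39, 2.39, 2.79, 3.14, 3.14, 3.14].

## Interface

Orientations are given as a rotation vector (axis times angle).
In Python, from plant import robot gives the robot as it stands.
- The arm moves only by the tool apply_moves, never from a script. Its argument "series" is a list of rows, each a list of 2 entries, a list of its own where there are three numbers: the shift along the tool's x, y, z in mm, then the turn, a rotation vector about the tool's x, y, z in rad. A call has 1 to 12 rows; each row shifts and turns the commanded pose from where the row before left it, along the tool's axes as they then stand; what a row does not reach is not made up. A row lasts 1/12 s, in which the tool goes at most 41.7 mm and 7.16 degrees, less where a joint would pass 70% of its speed; a pose out of reach is approached as far as the arm can. A call is refused whole if a number of a shift passes 41.7 or a number of a turn 0.125, either way. A call with a gripper value outside its range is refused whole. "claw" is the opening, from 0 (shut) to 1 (fully open), set as the call begins (left out, the last holds). The fingers move at their own pace and stop on an object; "newtons" is the grip in N (left out, the last holds). Time passes only in rows, so rows that do not move let the fingers close. It gives the time, the measured TCP pose, the force, the opening and the grip force at its end, in the units of the state.
- robot.read_state(): the state, without advancing time (a new reading comes with each control period).
- robot.read_camera(name): name is "side" or "top" or "wrist"; returns (picture, depth): 480x640x3 uint8, blue, green, red; 480x640 float32, m along the optical axis (not along the pixel's ray), 0 where there is no reading.
- robot.calibration(name): a dict with "fx", "fy", "cx", "cy" (pixels), "D" ([k1, k2, p1, p2, k3] as OpenCV has them; the pictures are not rectified), "extrinsics" (4x4, takes a point from world to camera coordinates). Camera axes: x right, y down, z forward; pixel columns grow to the right and rows downward; lengths in m; the calibration is good to about 2 mm. A picture is of the moment at which its call begins: read the wrist's pose just before it. calibration takes no time and is no camera call; for the wrist camera it gives the pose at the moment of the call.
- robot.close_job(): hands the job in; it is judged then, once.
The state is a dict: "t": time; "q": joint angles; "dq": joint speeds; "joint_torque": joint torques, N m; "tool_pos": TCP position; "orientation": TCP orientation; "force": force on the tool from outside, world axes, zero at the start; "wrist_torque": the same for the moment, N m; "opening": finger opening in m; "gripper_force": force on a finger pad.
Only numpy, scipy, OpenCV 4.12 (cv2) and the standard library are available. Lean on these libraries where they do the work, as an engineer would, in place of code of your own. Each camera call takes 0.05 s, during which the arm holds its last target. There are 200 camera calls.

## Working session

There is one attempt and no reset: what is moved stays moved. The work goes in short steps, Python scripts to look and compute and a tool call to move; the robot and the scene stay as the last step left them, time stands still between calls to the robot, and variables do not carry over. Pictures are saved under pics/ and viewed, at most 10 in all, crops included, and the job is handed in when it is done.

Besides the shell and the picture viewer there is one more tool, called as name(argument=value, ...) on one line, values as JSON. apply_moves: Moves the arm, as the interface text tells. Its arguments: {"type":"object","properties":{"series":{"type":"array"},"claw":{"type":"number"},"newtons":{"type":"number"}},"required":["series"]}

```bash
mkdir -p pics
python3 - <<'E'
from plant import robot
import cv2,numpy as np
s=robot.read_state();print(s['t'],s['tool_pos'],s['orientation'],s['opening'])
for n in ['top','side']:
    p,d=robot.read_camera(n);cv2.imwrite(f'pics/{n}0.png',p);np.save(f'pics/{n}0d.npy',d)
    c=robot.calibration(n);print(n,c)
E
```

```text
0.0 [ 0.18290543 -0.57120987  0.40369707] [-3.10219365e+00 -4.84469249e-01  1.45071079e-04] 0.09311444050838166
top {'fx': 577.7286781183988, 'fy': 577.7286781183988, 'cx': 322.05712014449784, 'cy': 230.46524507395856, 'D': array([0.06064455, 0.        , 0.        , 0.        , 0.        ]), 'extrinsics': array([[-1.30619673e-02, -9.99914680e-01,  1.35733599e-04,
         3.35973607e-02],
       [-9.88148391e-01,  1.28874998e-02, -1.52959701e-01,
         5.91078853e-01],
       [ 1.52944901e-01, -2.13207954e-03, -9.88232418e-01,
         1.55202266e+00],
       [ 0.00000000e+00,  0.00000000e+00,  0.00000000e+00,
         1.00000000e+00]])}
side {'fx': 541.0305415646548, 'fy': 541.0305415646548, 'cx': 308.7391105815926, 'cy': 233.01122942257382, 'D': array([-0.08060545,  0.        ,  0.        ,  0.        ,  0.        ]), 'extrinsics': array([[ 0.96378484, -0.26661391,  0.00598419, -0.55031653],
       [-0.13255388, -0.49840009, -0.85675365,  0.16482745],
       [ 0.23140496,  0.82493295, -0.51569116,  1.39130274],
       [ 0.        ,  0.        ,  0.        ,  1.        ]])}
```

View pics/top0.png

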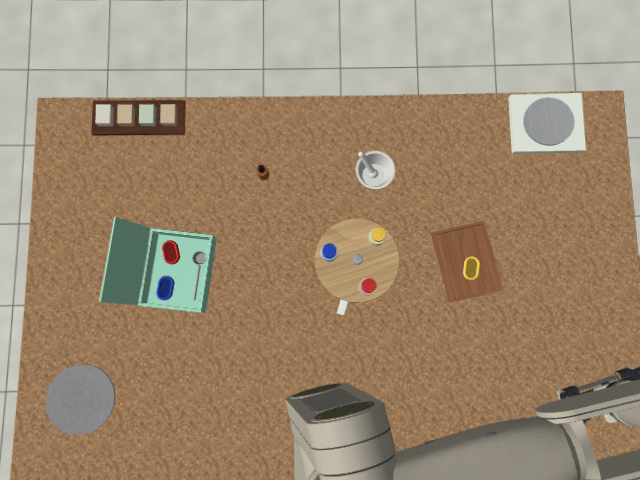

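View pics/side0.png

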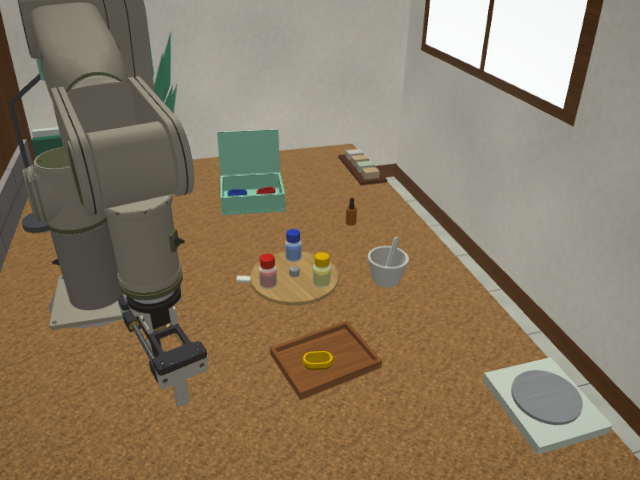

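The tray (around 467,262 in the top view) holds the yellow mould at (472,268), and the red and blue moulds are in the box. The yellow lid is at (378,235), blue at (329,252), red at (369,286), the hub at (357,259) and the pointer tab at (342,308).

```bash
cat > h.py <<'E'
import numpy as np,cv2
def ray(c,px,z):
    K=np.array([[c['fx'],0,c['cx']],[0,c['fy'],c['cy']],[0,0,1]])
    u=cv2.undistortPoints(np.array([[px]],float),K,c['D'])[0,0]
    R,t=c['extrinsics'][:3,:3],c['extrinsics'][:3,3]
    o=-R.T@t; d=R.T@np.array([u[0],u[1],1]); return o+d*(z-o[2])/d[2]
def blob(p,lo,hi,box,pick=max):
    h=cv2.cvtColor(p,cv2.COLOR_BGR2HSV);m=cv2.inRange(h,np.array(lo),np.array(hi))
    k=np.zeros_like(m);x0,y0,x1,y1=box;k[y0:y1,x0:x1]=255;m&=k
    cs,_=cv2.findContours(m,cv2.RETR_EXTERNAL,cv2.CHAIN_APPROX_NONE)
    c=max(cs,key=cv2.contourArea);return c
def cen(c): m=cv2.moments(c);return m['m10']/m['m00'],m['m01']/m['m00']
E
python3 - <<'E'
from plant import robot
from h import *
p=cv2.imread('pics/top0.png');d=np.load('pics/top0d.npy');c=robot.calibration('top')
B=(300,200,420,330)
L={}
for n,lo,hi in [('red',(0,170,80),(8,255,255)),('yellow',(20,190,120),(32,255,255)),('blue',(105,150,60),(130,255,255))]:
    k=blob(p,lo,hi,B);(e,r)=cv2.minEnclosingCircle(k);L[n]=ray(c,e,.11);print(n,e,r,cv2.contourArea(k),L[n])
k=blob(p,(0,0,190),(180,40,255),(325,295,355,325));t=cen(k);w=ray(c,t,.010);print('pointer',t,cv2.boundingRect(k),w)
ax=sum(L.values())/3;print('axis',ax)
for n in L: v=L[n]-ax;print(n,np.hypot(*v[:2]),np.degrees(np.arctan2(v[1],v[0])))
v=w-ax;print('ptr',np.hypot(*v[:2]),np.degrees(np.arctan2(v[1],v[0])))
print('hub',ray(c,(357.5,259),.046))
def z(u,v):
    q=ray(c,(u,v),0);R,t=c['extrinsics'][:3,:3],c['extrinsics'][:3,3];o=-R.T@t
    dep=(R@q+t)[2];return (o+(q-o)*d[v,u]/dep)
print(z(420,300),z(345,280),z(378,233),z(375,170),z(262,172))
E
```

```text
red (368.6764831542969, 285.26470947265625) 6.812586307525635 127.5 [ 0.43510069 -0.0938181   0.11      ]Traceback (most recent call last):
  File "<stdin>", line 7, in <module>
  File "h.py", line 11, in blob
    c=max(cs,key=cv2.contourArea);return c
ValueError: max() iterable argument is empty
```

Run:
```python
from plant import robot
from h import *
p=cv2.imread('pics/top0.png');d=np.load('pics/top0d.npy');c=robot.calibration('top')
h=cv2.cvtColor(p,cv2.COLOR_BGR2HSV);print(h[233,378],h[286,369],h[251,329],h[225,350],h[308,342])
B=(300,200,420,330)
L={}
for n,lo,hi in [('red',(0,170,80),(8,255,255)),('yellow',(20,h[233,378][1]-35,120),(32,255,255)),('blue',(105,150,60),(130,255,255))]:
    k=blob(p,lo,hi,B);(e,r)=cv2.minEnclosingCircle(k);L[n]=ray(c,e,.11);print(n,e,r,cv2.contourArea(k),L[n])
k=blob(p,(0,0,170),(180,60,255),(325,295,355,325));t=cen(k);w=ray(c,t,.010);print('pointer',t,cv2.boundingRect(k),w)
ax=sum(L.values())/3;print('axis',ax)
for n in L: v=L[n]-ax;print(n,np.hypot(*v[:2]),np.degrees(np.arctan2(v[1],v[0])))
v=w-ax;print('ptr',np.hypot(*v[:2]),np.degrees(np.arctan2(v[1],v[0])))
print('hub',ray(c,(357.5,259),.046))
def z(u,v):
    q=ray(c,(u,v),0);R,t=c['extrinsics'][:3,:3],c['extrinsics'][:3,3];o=-R.T@t
    dep=(R@q+t)[2];return (o+(q-o)*d[v,u]/dep)
print(z(420,300),z(345,280),z(378,233),z(375,170),z(262,172))
```

```text
[ 22 169 219] [  0 193 182] [114 189 174] [ 18  99 178] [ 47  10 225]
red (368.6764831542969, 285.26470947265625) 6.812586307525635 127.5 [ 0.43510069 -0.0938181   0.11      ]
yellow (378.2042236328125, 233.8943634033203) 7.439764976501465 144.5 [ 0.57035276 -0.122536    0.11      ]
blue (328.9193420410156, 250.66128540039062) 6.978771686553955 129.0 [0.52734489 0.00862495 0.11      ]
pointer (341.78114478114475, 306.8703703703703) (337, 299, 11, 16) [ 0.38229445 -0.02598314  0.01      ]
axis [ 0.51093278 -0.06924305  0.11      ]
red 0.07971473323322698 -162.0439490683164
yellow 0.07981774612582218 -41.88848558144768
blue 0.0795787793277462 78.09806436783806
ptr 0.13571750346547864 161.41267478595773
hub [ 0.51094378 -0.07026883  0.046     ]
[ 3.98961583e-01 -2.44505677e-01 -2.01039518e-04] [ 0.4552027  -0.03565827  0.02694415] [ 0.57192037 -0.1215034   0.11559553] [ 0.76089642 -0.12483648  0.04694338] [0.75464605 0.19021922 0.06452695]
```

apply_moves(series=[[[28.1,-17.2,0],[0,0,0]],[[28.1,-17.2,0],[0,0,0]],[[28.1,-17.2,0],[0,0,0]],[[28.1,-17.2,0],[0,0,0]],[[28.1,-17.2,0],[0,0,0]],[[28.1,-17.2,0],[0,0,0]],[[28.1,-17.2,0],[0,0,0]],[[28.1,-17.2,0],[0,0,0]],[[28.1,-17.2,0],[0,0,0]],[[28.1,-17.2,0],[0,0,0]],[[28.1,-17.2,0],[0,0,0]],[[28.1,-17.2,0],[0,0,0]]], claw=1)

```text
t: 1.1
tool_pos: [0.4418, -0.2705, 0.4044]
orientation: [-3.104, -0.485, 0.001]
force: [0.6, -0.7, -0.2]
opening: 0.0928
gripper_force: 0.0
```

apply_moves(series=[[[28.1,-17.2,0],[0,0,0]],[[28.1,-17.2,0],[0,0,0]],[[28.1,-17.2,0],[0,0,0]],[[28.1,-17.2,0],[0,0,0]],[[28.1,-17.2,0],[0,0,0]],[[28.1,-17.2,0],[0,0,0]],[[0,0,0],[0,0,-0.1167]],[[0,0,0],[0,0,-0.1167]],[[0,0,0],[0,0,-0.1167]],[[0,0,0],[0,0,-0.1167]],[[0,0,0],[0,0,-0.1167]],[[0,0,0],[0,0,-0.1167]]])

```text
t: 2.1
tool_pos: [0.5702, -0.1222, 0.4041]
orientation: [-2.744, -1.528, 0.001]
force: [0.3, -0.0, 0.6]
opening: 0.093
gripper_force: 0.0
```

apply_moves(series=[[[0,0,0],[0,0,-0.1167]],[[0,0,0],[0,0,-0.1167]],[[0,0,0],[0,0,-0.1167]],[[0,0,0],[0,0,-0.1167]],[[0,0,0],[0,0,-0.1167]],[[0,0,0],[0,0,-0.1167]],[[0,0,0],[0,0,-0.1167]],[[0,0,0],[0,0,-0.1167]],[[0,0,0],[0,0,-0.1167]],[[0,0,0],[0,0,-0.1167]],[[0,0,0],[0,0,-0.1167]],[[0,0,0],[0,0,-0.1167]]])

```text
t: 3.1
tool_pos: [0.5701, -0.1223, 0.4041]
orientation: [-1.114, -2.936, 0.0]
force: [1.2, 0.6, 0.3]
opening: 0.0932
gripper_force: 0.0
```

```bash
cat > st.py <<'E'
from plant import robot
import numpy as np
from scipy.spatial.transform import Rotation as R
s=robot.read_state();r=R.from_rotvec(s['orientation']).as_matrix()
print(s['t'],s['tool_pos'],'yaw',np.degrees(np.arctan2(r[1,0],r[0,0])),'z',r[:,2],s['q'][5],s['opening'],s['gripper_force'],s['force'])
for n,t in [('yel0',(.5704,-.1225,.267)),('front',(.4353,-.0438,.267))]: print(n,'tool shift mm',r.T@(np.array(t)-s['tool_pos'])*1e3)
E
python3 st.py
```

```text
3.1 [ 0.57014029 -0.12233722  0.40413428] yaw 138.43776719955892 z [-9.88363799e-04  3.47452737e-04 -9.99999451e-01] -1.1447000999931478 0.09322080319338176 0.0 [1.18366307 0.56484891 0.30837941]
yel0 tool shift mm [-4.35342327e-01  1.04765717e-01  1.37133894e+02]
front tool shift mm [152.86339888 -30.63885257 137.29476672]
```

Right above the lid. Next I descend 137 mm, then close.

apply_moves(series=[[[0,0,25],[0,0,0]],[[0,0,25],[0,0,0]],[[0,0,25],[0,0,0]],[[0,0,20],[0,0,0]],[[0,0,15],[0,0,0]],[[0,0,12],[0,0,0]],[[0,0,8],[0,0,0]],[[0,0,7],[0,0,0]],[[0,0,0],[0,0,0]]])

```text
t: 3.85
tool_pos: [0.5699, -0.1223, 0.2664]
orientation: [-1.123, -2.932, 0.0]
force: [0.1, 0.1, 0.2]
opening: 0.0931
gripper_force: 0.0
```

apply_moves(series=[[[0,0,0],[0,0,0]],[[0,0,0],[0,0,0]],[[0,0,0],[0,0,0]],[[0,0,0],[0,0,0]],[[0,0,0],[0,0,0]],[[0,0,0],[0,0,0]],[[0,0,0],[0,0,0]],[[0,0,0],[0,0,0]],[[0,0,0],[0,0,0]],[[0,0,0],[0,0,0]],[[0,0,0],[0,0,0]],[[0,0,0],[0,0,0]]], claw=0, newtons=20)

```text
t: 4.85
tool_pos: [0.5703, -0.1224, 0.2678]
orientation: [1.123, 2.934, 0.0]
force: [0.1, 0.0, -1.0]
opening: 0.0376
gripper_force: 20.0
```

```bash
python3 st.py
```

```text
4.85 [ 0.5703143  -0.12235713  0.26776593] yaw 138.10185550746678 z [ 1.07638658e-04  6.23679708e-05 -9.99999992e-01] -1.138824263825238 0.03758599776376252 20.000015795230865 [ 0.12195603  0.03538112 -0.977154  ]
yel0 tool shift mm [-0.15916733 -0.04920323  0.76592993]
front tool shift mm [152.95676937 -31.69110327   0.75629631]
```

apply_moves(series=[[[0.23,-6.07,0],[0,0,0.076]],[[0.23,-6.07,0],[0,0,0.076]],[[0.23,-6.07,0],[0,0,0.076]],[[0.23,-6.07,0],[0,0,0.076]],[[0.23,-6.07,0],[0,0,0.076]],[[0.23,-6.07,0],[0,0,0.076]],[[0.23,-6.07,0],[0,0,0.076]],[[0.23,-6.07,0],[0,0,0.076]],[[0.23,-6.07,0],[0,0,0.076]],[[0.23,-6.07,0],[0,0,0.076]],[[0.23,-6.07,0],[0,0,0.076]],[[0.23,-6.07,0],[0,0,0.076]]])

```text
t: 5.85
tool_pos: [0.5047, -0.1482, 0.2677]
orientation: [-2.303, -2.135, -0.001]
force: [0.1, 5.2, 1.6]
opening: 0.0375
gripper_force: 20.0
```

```bash
python3 st.py
```

```text
5.85 [ 0.50471362 -0.14823231  0.26771129] yaw 85.6486130054645 z [-7.04015844e-05  1.26692271e-03 -9.99999195e-01] -0.30799241147120604 0.03749474289263268 19.997377395629883 [0.14738574 5.17719351 1.58389215]
yel0 tool shift mm [30.64104036 63.54477236  0.73926149]
front tool shift mm [ 98.86368427 -77.13699238   0.84847956]
```

Tracking well with low forces, so I continue.

apply_moves(series=[[[0.23,-6.07,0],[0,0,0.076]],[[0.23,-6.07,0],[0,0,0.076]],[[0.23,-6.07,0],[0,0,0.076]],[[0.23,-6.07,0],[0,0,0.076]],[[0.23,-6.07,0],[0,0,0.076]],[[0.23,-6.07,0],[0,0,0.076]],[[0.23,-6.07,0],[0,0,0.076]],[[0.23,-6.07,0],[0,0,0.076]],[[0.23,-6.07,0],[0,0,0.076]],[[0.23,-6.07,0],[0,0,0.076]],[[0.23,-6.07,0],[0,0,0.076]],[[0.23,-6.07,0],[0,0,0.076]]])

```text
t: 6.85
tool_pos: [0.4443, -0.1123, 0.2677]
orientation: [-3.008, -0.903, -0.003]
force: [5.3, 5.4, -4.0]
opening: 0.0376
gripper_force: 20.0
```

apply_moves(series=[[[0.23,-6.07,0],[0,0,0.076]],[[0.23,-6.07,0],[0,0,0.076]],[[0.23,-6.07,0],[0,0,0.076]],[[0.23,-6.07,0],[0,0,0.076]],[[0.23,-6.07,0],[0,0,0.076]],[[0.23,-6.07,0],[0,0,0.076]],[[0.23,-6.07,0],[0,0,0.076]],[[0.23,-6.07,0],[0,0,0.076]],[[0.23,-6.07,0],[0,0,0.076]],[[0.23,-6.07,0],[0,0,0.076]],[[0.23,-6.07,0],[0,0,0.076]],[[0.23,-6.07,0],[0,0,0.076]]])

```text
t: 7.85
tool_pos: [0.4354, -0.0428, 0.2677]
orientation: [-3.098, 0.514, -0.003]
force: [7.4, 3.1, -6.3]
opening: 0.0376
gripper_force: 20.0
```

apply_moves(series=[[[0,0,0],[0,0,0]],[[0,0,0],[0,0,0]],[[0,0,0],[0,0,0]],[[0,0,0],[0,0,0]]])

```text
t: 8.18
tool_pos: [0.4354, -0.043, 0.2677]
orientation: [-3.099, 0.508, -0.002]
force: [4.9, 3.1, -4.8]
opening: 0.0375
gripper_force: 20.0
```

```bash
python3 st.py
python3 - <<'E'
from plant import robot
import cv2,numpy as np
from h import *
a,_=robot.read_camera('top');b,_=robot.read_camera('side')
c=robot.calibration('top');ax=np.array([.5109,-.0693])
for n,lo,hi in [('red',(0,170,80),(8,255,255)),('blue',(105,150,60),(130,255,255))]:
    try:
        k=blob(a,lo,hi,(300,200,420,330));e,r=cv2.minEnclosingCircle(k);v=ray(c,e,.11)[:2]-ax;print(n,e,r,np.hypot(*v),np.degrees(np.arctan2(v[1],v[0])))
    except Exception as x: print(n,x)
cv2.imwrite('pics/end.png',cv2.resize(np.hstack([a[150:390,240:540],b[170:410,170:470]]),(800,320)))
E
```

```text
8.1833 [ 0.43541572 -0.04299966  0.26773563] yaw -18.612555108697276 z [ 1.71000110e-03  7.01542895e-04 -9.99998292e-01] 1.679137251426213 0.037492631054736866 19.99938815832138 [ 4.94550886  3.09156769 -4.82199653]
yel0 tool shift mm [153.29710748  32.26095442   0.91067739]
front tool shift mm [0.14474861 0.79630659 0.73486767]
red (338.79412841796875, 234.0294189453125) 7.074216842651367 0.07915477077685895 40.21234059139395
blue (387.723876953125, 250.08209228515625) 6.992167949676514 0.07872618552190891 -78.27335977694652
```

View pics/end.png

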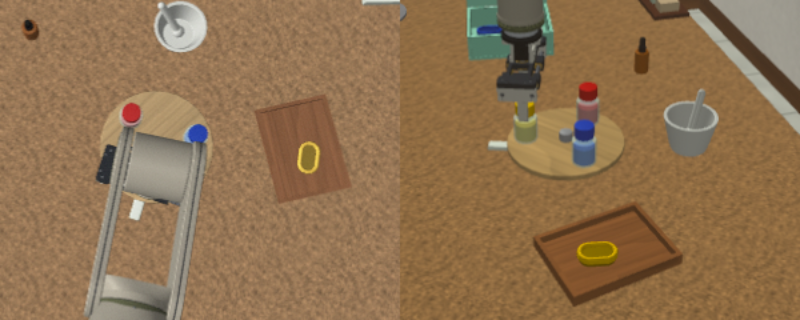

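The picture shows the gripper holding the yellow lid above the white pointer. Red and blue are at 40° and −78°, which puts yellow at about 161°, where the pointer is. The other objects have not moved.

```bash
python3 -c "
from plant import robot
print(robot.close_job())"
```

```text
the job is handed in; nothing more can be done
None
```

The yellow mould was on the tray, so I turned the yellow jar to the front; it sits within about 2 mm of the pointer line by my measurements, and the gripper still holds its lid at 20 N. The job is handed in, but no verdict was returned.

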